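Purge the air station before spraying

TASK

The little air station has to be blown clear of moisture before spraying. First swing the supply valve's lever to half open, midway between across the pipe and along it and never wide open, with the selector dial still closed; then turn the selector dial clockwise past its first two clicks to the third, spring-return purge position, and finish while you are still holding it there against its spring. The valve stays half open, and the masking tape, the sanding block and the mug stay where they are.

Things in the scene. Friction and masses are not known exactly. Their poses are not given: they have to be found in the camera images.
- air_station: Portable air station, fixed: plywood board 270 x 360 x 18 mm on the bench; along its far edge a lying grey tank (top 130 mm above the bench, safety valve on it to 167 mm). In front of the tank a pipe 80 mm up runs along y: ball valve at the right, regulator, selector at the left. Origin: centre of the board's underside; x from the front edge to the tank, y left along the pipe, z up.
- regulator_top (a point): Top of the regulator's black ribbed knob (38 mm across, 126 mm above the bench), between the ball valve and the selector, 93 mm left of the valve's axis and 100 mm right of the dial's. A round gauge looks forward under it.
- valve_axis (a point): Point on the vertical turning axis of the ball valve, at the lever's mid height (113 mm above the bench).
- supply_valve (a joint): Opening of the ball valve, rad: 0 = shut, lever across the pipe, pointing to the front edge of the board; 0.785 = half open; 1.571 = wide open, lever along the pipe, pointing right. Opens counter-clockwise seen from above. Starts shut or nearly shut (0 to 0.3). Friction of 0.12 N m keeps it where it is left.
- lever_grip (a point): Middle of the black sleeve on the ball valve's lever, 64 mm from the valve's axis, 113 mm above the bench; moves with the lever. Sleeve 62 mm long, 16 mm wide, 14 mm high, free space under and beside it (board 88 mm below). x points along the lever away from the axis, z up.
- selector (a joint): Angle of the selector dial, rad, growing clockwise seen from above: 0 = closed (start); clicks at 0.43 (first), 0.87 (second), 1.31 (third: purge, just before the end stop at 1.33). It stays by itself at 0 and at the first two clicks; from the third a spring takes it back to the second. Leaving a click takes up to 0.2 N m, holding the third about 0.12 N m.
- dial_grip (a point): On the vertical axis of the selector dial, 132 mm above the bench; turns with it. Dial: black disc 64 mm across, upper face 111 mm above the bench, with an upright grip bar across it, 62 mm long, 14 mm thick, 28 mm high (top at 139 mm). x points along the bar to its end with the white line (pointer), z up. Pointer: 37 deg left of the station's x when closed, 37 deg right of it at the third click.
- masking_tape_mid (a point): Centre of the roll of masking tape lying on the bench to the right of the station (100 mm across, 24 mm high): leave it alone.
- sanding_block_mid (a point): Centre of the sanding block lying on the bench in front of the station's left half (63 x 110 x 35 mm): leave it alone.
- mug_mid (a point): Centre of the mug standing to the left of the station (92 mm across, 95 mm high): leave it alone.

How it is judged:
By the outcome, as a careful person would: the job done as asked, in the order asked, and still so for the second after the job is handed in, while the arm keeps its last pose, push and grip.
It also fails if it takes over 48 s, if anything falls off the work surface, if the arm or the gripper's body presses on something with over 40 N, if the wrist force passes 120 N, or if a joint passes its speed limit or range.

ROBOT

A 7-joint arm with a two-finger parallel gripper is mounted at the origin on a cart in front of the work surface, level with it; the furniture and walls round the work are solid. World frame = base frame: x ahead of the robot, y to its left, z up, the work surface at z = 0. Lengths are in mm, angles in degrees, forces in N, time in s.
With the tool pointing down it reaches from about 400 to 875 mm from the base axis. Payload 6.5 kg.
Tool frame: the origin (TCP) lies midway between the tips of the shut fingers; the grasp point (between the pads) lies 19 mm behind it; z points along the fingers, y is the direction in which the jaws open and shut (so a half turn about z gives the same grasp; the last joint's range is limited). The gripper opens to 85 mm and grips with 20 to 120 N. Pads are 22 mm wide; open, the fingers measure 114 mm over their backs; the gripper's body (76 mm by 85 mm) begins 54 mm behind the grasp point. The pads swing forward as they close: fully open they stand 13 mm farther back than shut.
Start: joints at [72.181, 30.733, -0.252, 88.115, 0.149, 61.152, -4.079], TCP at [157.532, -630.614, 231.29] pointing down, gripper open.
Joint ranges: [-154.64, 154.64], [-21.42, 123.67], [-72.66, 72.17], [13.99, 137.28], [-74.86, 254.86], [10.95, 109.41], [-158.01, 158.01]. Speed limits (degrees/s): [136.94, 136.94, 180, 180, 180, 180, 180].

INTERFACE

Orientations are given as a 3x3 rotation matrix whose columns are the frame's x, y, z axes.
In Python, from bench import robot gives the robot as it stands. The module is installed in compiled form; this text tells all that it offers.
- The arm moves only by the shell command python3 -m inch 'ROWS' [FORCE]. ROWS is JSON, a list of rows, each a list of 5 numbers: the shift along the tool's x, y, z in cm, then the turn about the tool's z in degrees, then the opening, from 0 (shut) to 1 (fully open). A call has 1 to 20 rows; each row shifts and turns the commanded pose from where the row before left it, along the tool's axes as they then stand; what a row does not reach is not made up. A row lasts 1/8 s, in which the tool goes at most 62.5 mm and 10.7 degrees, less where a joint would pass 70% of its speed; a pose out of reach is approached as far as the arm can. A call with a gripper value outside its range is refused whole. The fingers move at their own pace and stop on an object; FORCE is the grip in N (left out, the last holds). Time passes only in rows, so rows that do not move let the fingers close. It gives the time, the measured TCP pose, the force and the opening at its end, in the units of the state.
- robot.read_state(): the state, without advancing time (a new reading comes with each control period).
- robot.read_camera(name): name is "scene" or "top" or "wrist"; returns a dict with "frame" (480x640x3 uint8, red, green, blue), "fx", "fy", "cx", "cy" (pixels), "eye" and "attitude" of the camera in the world; the wrist camera has in their place "hand_eye" (4x4, takes a point from camera to tool coordinates, whose origin is the TCP and whose axes are the flange's). Camera axes: x right, y up, looking along -z (the intrinsics and any distortion apply to the point x, -y, -z); pixel columns grow to the right and rows downward; lengths in mm; the calibration is good to about 2 mm. The wrist camera is an equidistant fisheye: a pixel r from the principal point sees the ray r / f radians off the axis. A picture is of the moment at which its call begins: read the wrist's pose just before it. There is no depth.
- robot.close_job(): hands the job in, once; it reports no verdict.
Trained networks look in a picture, given as the dict that the camera call returned (one of the last four; its "shot" number tells which), for a name from the list of things; names that differ only in an ending like _2 or _b are one class to them, and where a whole thing is asked for, a point or a joint stands for the part that bears it (a point fixed in the world has none). Each returns a list of dicts, best first, with "score" (0 to 1); they miss things now and then, are a little off and sometimes report something else, mostly with a low value. They report only what shows in the picture. A call takes as long as a camera call.
- robot.recognise(picture, name): "at" ([x, y, z] in mm, in world coordinates, good to about 4 mm: the middle of the surface that is visible of it).
The state is a dict: "time": time; "joint_pos": joint angles; "joint_vel": joint speeds; "tau": joint torques, N m; "eef_pos": TCP position; "orientation": TCP orientation; "force": force on the tool from outside, world axes, zero at the start; "wrist_torque": the same for the moment, N m; "width": finger opening in mm.
Only numpy, scipy, OpenCV 4.12 (cv2) and the standard library are available. Lean on these libraries where they do the work, as an engineer would, in place of code of your own. Each camera call takes 0.05 s, during which the arm holds its last target. There are 200 camera calls.

## Working session

There is one attempt and no reset: what is moved stays moved. The work goes in short steps, Python scripts to look and compute and a shell command to move; the robot and the scene stay as the last step left them, time stands still between calls to the robot, and variables do not carry over. Pictures are saved under pics/ and viewed, about 8 in all and at most 12, crops included, and the job is handed in when it is done.

```bash
mkdir -p pics
python3 - <<'E'
from bench import robot
import cv2,numpy as np
s=robot.read_state();print(s['time'],s['eef_pos'],np.round(s['orientation'],3).tolist(),s['width'])
for c in ['scene','top']:
    p=robot.read_camera(c);cv2.imwrite(f'pics/{c}1.png',p['frame'][:,:,::-1])
    print(c,p['eye'],np.round(p['attitude'],3).tolist(),p['fx'],p['cx'],p['cy'])
    for n in ['air_station','regulator_top','supply_valve','lever_grip','selector','dial_grip','masking_tape_mid','sanding_block_mid','mug_mid']:
        try:r=robot.recognise(p,n)
        except Exception as e:r=str(e);print(n,r);continue
        print(n,[(np.round(d['at'],0).tolist(),round(d['score'],2)) for d in r[:2]])
E
```

```text
0.0 [ 157.32248436 -629.9991507   230.38136804] [[0.97, 0.242, -0.001], [0.242, -0.97, 0.002], [-0.0, -0.002, -1.0]] 85.74121860964156
scene [-183.88586015  774.46035169  707.07128089] [[-0.64, 0.448, -0.625], [-0.768, -0.345, 0.539], [0.026, 0.824, 0.565]] 447.1592738668083 314.54566946586607 237.63752628195994
air_station [([524.0, 335.0, 74.0], 0.87), ([692.0, 28.0, 21.0], 0.15)]
regulator_top [([517.0, 331.0, 76.0], 0.77)]
supply_valve [([495.0, 142.0, 118.0], 0.78)]
lever_grip [([498.0, 147.0, 116.0], 0.68), ([517.0, 330.0, 76.0], 0.49)]
selector [([444.0, 351.0, 118.0], 0.83)]
dial_grip [([446.0, 349.0, 122.0], 0.57)]
masking_tape_mid [([691.0, 24.0, 23.0], 0.81)]
sanding_block_mid []
mug_mid [([414.0, 488.0, 66.0], 0.61), ([526.0, 334.0, 78.0], 0.28)]
top [ 467.9438076   227.37106019 1119.20871833] [[-0.005, 0.999, -0.051], [-1.0, -0.005, -0.001], [-0.001, 0.051, 0.999]] 438.24417492553556 321.80432179948417 238.25826783394874
air_station [([545.0, 279.0, 86.0], 0.97)]
regulator_top [([546.0, 278.0, 85.0], 0.66)]
supply_valve [([509.0, 146.0, 121.0], 0.59), ([663.0, 46.0, 26.0], 0.44)]
lever_grip [([507.0, 147.0, 119.0], 0.59)]
selector [([453.0, 348.0, 109.0], 0.68)]
dial_grip [([451.0, 344.0, 108.0], 0.86)]
masking_tape_mid [([663.0, 46.0, 26.0], 0.93)]
sanding_block_mid [([326.0, 296.0, 37.0], 0.7)]
mug_mid [([417.0, 505.0, 39.0], 0.95)]
```

View pics/top1.png

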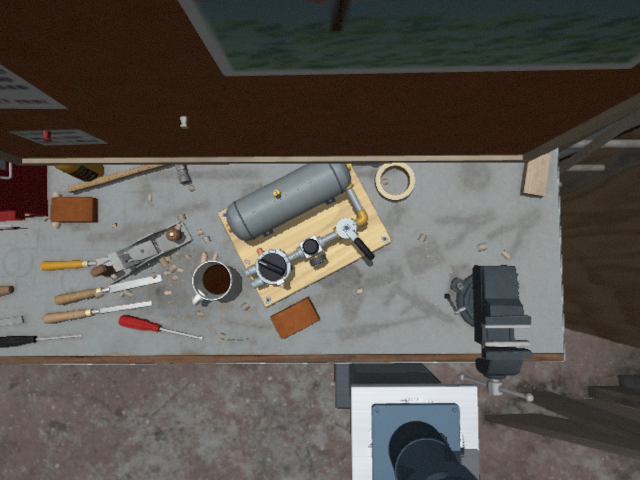

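View pics/scene1.png

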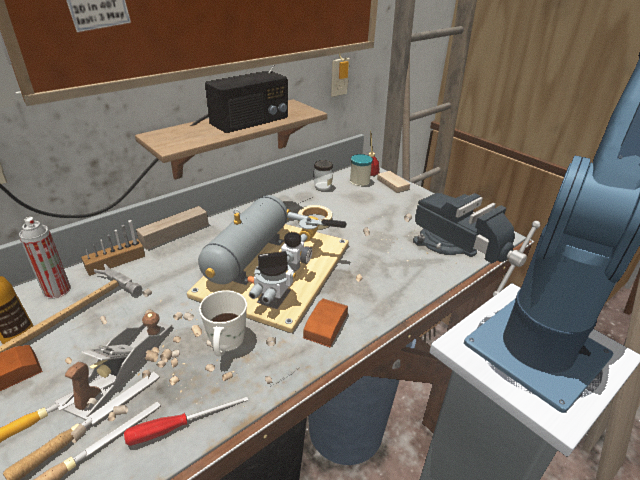

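The top view shows the dial at about (273,265), the regulator at (311,246), the valve axis at (347,228) with its lever running to (372,260), and the tape at (396,181). The scene view agrees. I'll zoom in on the station next.

```bash
cat > h.py <<'E'
import numpy as np
def onz(p,u,v,z):
    d=np.array([(u-p['cx'])/p['fx'],-(v-p['cy'])/p['fy'],-1.]);d=np.array(p['attitude'])@d
    e=np.array(p['eye']);return e+d*(z-e[2])/d[2]
E
python3 - <<'E'
from bench import robot
import cv2,numpy as np
from h import onz
p=robot.read_camera('top')
cv2.imwrite('pics/c1.png',cv2.resize(p['frame'][150:315,210:410,::-1],None,fx=4,fy=3.6364,interpolation=cv2.INTER_CUBIC) if 0 else cv2.resize(p['frame'][160:310,210:410,::-1],None,fx=4,fy=4,interpolation=cv2.INTER_CUBIC))
for n,u,v,z in [('dial',273,265,111),('reg',311,246,126),('valve',347,228,113),('levend',372,260,113),('b1',220,213,18),('b2',391,239,18),('b3',266,306,18)]:print(n,onz(p,u,v,z).round(1))
E
```

```text
dial [458.2 340.8 111. ]
reg [500.9 253.  126. ]
valve [542.3 170.3 113. ]
levend [468.4 113.6 113. ]
b1 [589.1 485.1  18. ]
b2 [521.   54.5  18. ]
b3 [355.2 368.8  18. ]
```

View pics/c1.png

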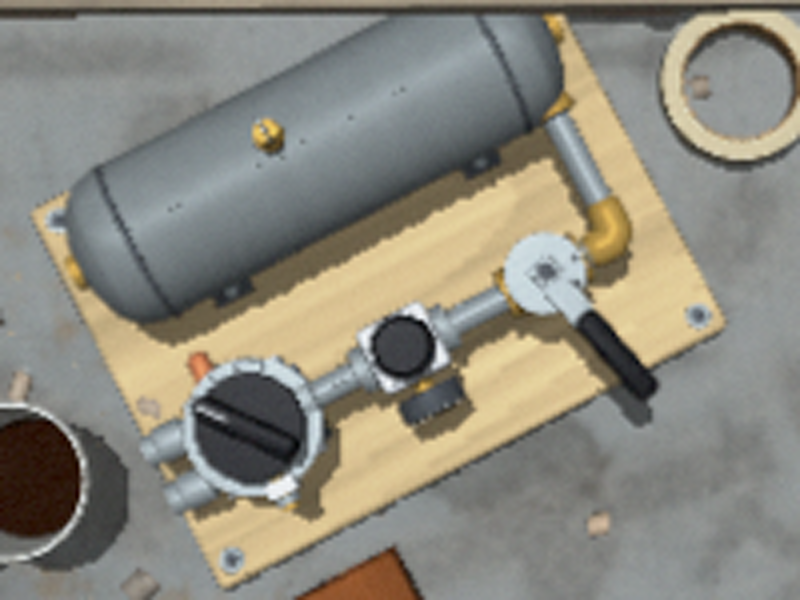

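```bash
python3 -m inch '[[4.7,-2.2,-1,0,1],[4.7,-2.2,-1,0,1],[4.7,-2.2,-1,0,1],[4.7,-2.2,-1,0,1],[4.7,-2.2,-1,0,1],[4.7,-2.2,-1,0,1],[4.7,-2.2,-1,0,1],[4.7,-2.2,-1,0,1],[4.7,-2.2,-1,0,1],[4.7,-2.2,-1,0,1],[0.3,-5.5,0,0,1],[0.3,-5.5,0,0,1],[0.3,-5.5,0,0,1],[0.3,-5.5,0,0,1],[0.3,-5.5,0,0,1],[0.3,-5.5,0,0,1],[0.3,-5.5,0,0,1],[0,0,0,-9,1],[0,0,0,-9,1],[0,0,0,-9,1]]'
python3 - <<'E'
from bench import robot
import cv2,numpy as np
s=robot.read_state();print(np.round(s['joint_pos'],0),s['eef_pos'],np.round(s['orientation'],3).tolist())
p=robot.read_camera('wrist');cv2.imwrite('pics/w1.png',p['frame'][:,:,::-1]);print({k:v for k,v in p.items() if k!='frame'})
for n in ['supply_valve','lever_grip','regulator_top','selector','dial_grip']:
    print(n,[(np.round(d['at'],0).tolist(),round(d['score'],2)) for d in robot.recognise(p,n)[:2]])
E
```

```text
time: 3.55
eef_pos: [487.2, 75.5, 331.4]
orientation: [[0.751, 0.661, 0.0], [0.661, -0.751, -0.0], [0.0, 0.0, -1.0]]
force: [0.8, 0.3, -0.3]
width: 85.4
[  7.  11. -25. 103.   5.  67. -67.] [487.1879282   75.4645619  331.38904033] [[0.751, 0.661, 0.0], [0.661, -0.751, -0.0], [0.0, 0.0, -1.0]]
{'fx': 371.64829954431775, 'fy': 371.64829954431775, 'cx': 323.9503075938682, 'cy': 243.33853131016255, 'hand_eye': array([[ 1.84782842e-04,  9.58305745e-01,  2.85744755e-01,
         7.18313972e+01],
       [ 9.99999709e-01, -3.88437898e-04,  6.56038223e-04,
         4.45530920e-01],
       [ 7.39679290e-04,  2.85744551e-01, -9.58305538e-01,
        -1.41605746e+02],
       [ 0.00000000e+00,  0.00000000e+00,  0.00000000e+00,
         1.00000000e+00]]), 'shot': 4}
supply_valve [([513.0, 146.0, 117.0], 0.7)]
lever_grip [([509.0, 145.0, 121.0], 0.58)]
regulator_top [([532.0, 226.0, 18.0], 0.56)]
selector [([459.0, 339.0, 113.0], 0.94)]
dial_grip [([457.0, 339.0, 110.0], 0.72), ([514.0, 142.0, 118.0], 0.64)]
```

View pics/w1.png

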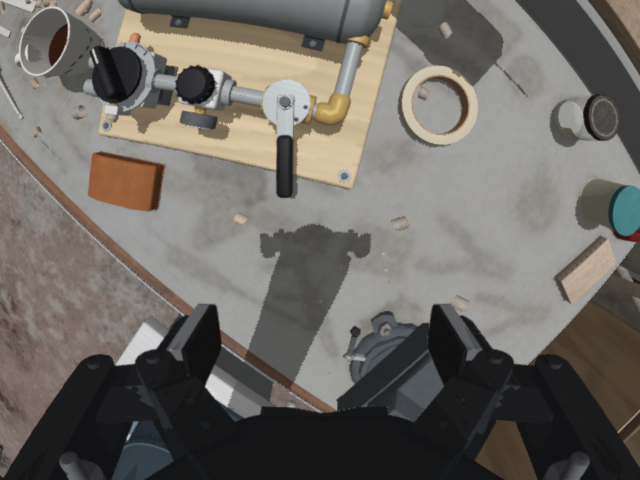

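The wrist view shows the valve axis at about (286,102), the sleeve from (286,137) to (284,196), the regulator knob at (196,85) and the dial at (122,75). I'll turn these into positions.

```bash
cat >> h.py <<'E'
def wz(p,s,u,v,z):
    dx,dy=u-p['cx'],v-p['cy'];r=np.hypot(dx,dy);t=r/p['fx']
    d=np.array([np.sin(t)*dx/r,-np.sin(t)*dy/r,-np.cos(t)])
    R=np.array(s['orientation']);H=np.array(p['hand_eye'])
    d=R@H[:3,:3]@d;e=np.array(s['eef_pos'])+R@H[:3,3]
    return e+d*(z-e[2])/d[2]
E
python3 - <<'E'
from bench import robot
import cv2,numpy as np
from h import *
s=robot.read_state();p=robot.read_camera('wrist');t=robot.read_camera('top')
a=wz(p,s,286,102,120);b=wz(p,s,284.5,196,115);c=wz(p,s,286,138,118);d=wz(p,s,196,80,126)
A=onz(t,346.5,227.5,120);B=onz(t,372.3,257.7,115);D=onz(t,272.5,267,111);G=onz(t,310.75,246.5,126)
for x in (a,b,c,d,A,B,G,D):print(x.round(1))
print('lever yaw',[np.degrees(np.arctan2(*(y-x)[[1,0]])) for x,y in((a,b),(A,B))],np.linalg.norm((b-a)[:2]),np.linalg.norm((B-A)[:2]))
print('pipe yaw',[np.degrees(np.arctan2(*(y-x)[[1,0]]))-90 for x,y in((A,D),(a,d),(A,G))],np.linalg.norm((A-D)[:2]))
E
```

```text
[543.1 170.2 120. ]
[472.3 113.  115. ]
[516.8 148.1 118. ]
[506.3 252.5 126. ]
[542.9 171.8 120. ]
[473.7 113.1 115. ]
[499.8 253.6 126. ]
[453.6 342.  111. ]
lever yaw [np.float64(-141.0608260060872), np.float64(-139.6877108232634)] 91.01852418621709 90.81392614155439
pipe yaw [np.float64(27.694463127890174), np.float64(24.065663692949585), np.float64(27.850810109036615)] 192.17365880303205
```

```bash
python3 -m inch '[[2.06,-1.83,2,1.7,0.7],[2.06,-1.84,3,0,0.7],[0,0,5,0,0.7],[0,0,5,0,0.7],[0,0,4,0,0.7],[0,0,3,0,0.7],[0,0,1.7,0,0.7],[0,0,0,0,0.7],[0,0,0,0,0.7]]' 40
python3 - <<'E'
from bench import robot
import cv2,numpy as np
p=robot.read_camera('wrist');cv2.imwrite('pics/w2.png',p['frame'][:,:,::-1])
E
```

```text
time: 5.08
eef_pos: [496.0, 130.3, 95.4]
orientation: [[0.774, 0.634, 0.002], [0.634, -0.774, 0.0], [0.002, 0.001, -1.0]]
force: [0.6, -0.3, -0.3]
width: 59.7
```

View pics/w2.png

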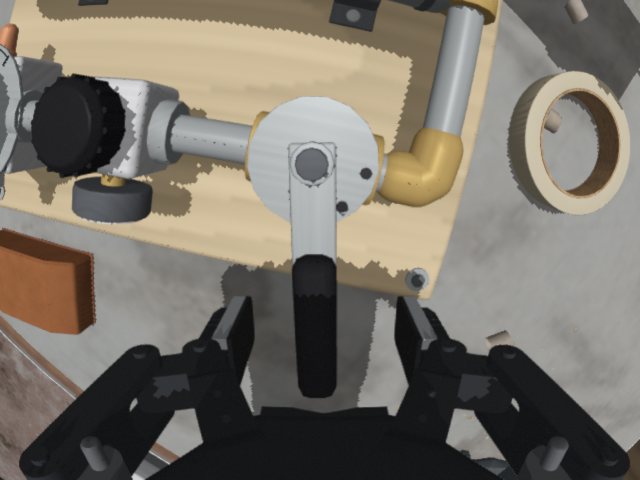

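The lever sits between the pads about 2 mm off centre, with the valve axis at (312,163). I'll shift by that, close, and re-measure the axis and pipe from here.

```bash
python3 -m inch '[[0,-0.2,0,0,0.7],[0,0,0,0,0.1],[0,0,0,0,0],[0,0,0,0,0],[0,0,0,0,0],[0,0,0,0,0]]' 40
python3 - <<'E'
from bench import robot
import cv2,numpy as np
from h import *
s=robot.read_state();p=robot.read_camera('wrist');cv2.imwrite('pics/w3.png',p['frame'][:,:,::-1])
print(s['width'],s['force'],s['eef_pos'])
E
```

```text
time: 5.88
eef_pos: [493.4, 132.0, 94.5]
orientation: [[0.773, 0.634, -0.0], [0.634, -0.773, 0.0], [-0.0, -0.0, -1.0]]
force: [-2.9, 0.4, 5.5]
width: 15.4
15.351568110648182 [-2.91604117  0.41793718  5.54433126] [493.41456037 131.96993131  94.46846222]
```

View pics/w3.png

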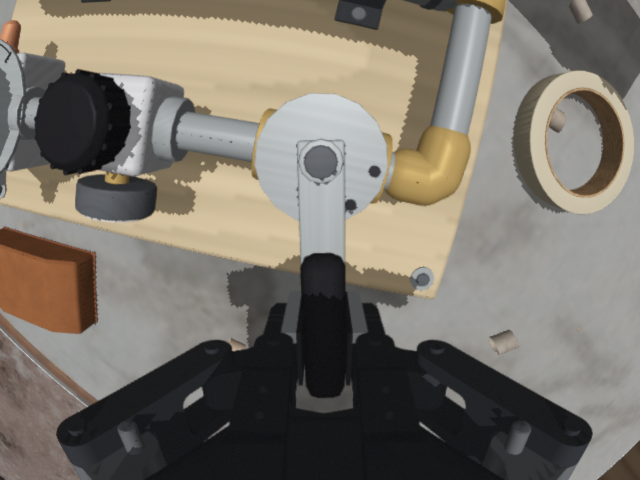

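The lever is gripped and centred, and the axis is at (321,162). Now to check the axis and the station yaw.

Run:
```python
from bench import robot
import numpy as np
from h import *
s=robot.read_state();p=robot.read_camera('wrist');t=robot.read_camera('top')
a=wz(p,s,321,162,120);print('axis',a,np.linalg.norm((a-s['eef_pos'])[:2]))
yaw=lambda v:np.degrees(np.arctan2(v[1],v[0]))-90
b,c=wz(p,s,120,231,18),wz(p,s,433,297,18);print('edge wrist',yaw(b-c))
b,c=onz(t,265.5,307,18),onz(t,390.5,241.3,18);print('edge top',yaw(b-c),np.linalg.norm(b-c))
b,c=onz(t,218.5,213,18),onz(t,265.5,307,18);print('left edge top',yaw(b-c)+90,np.linalg.norm(b-c))
# pipe lines
b,c=wz(p,s,180,113,88),wz(p,s,254,123,88);print('pipe far edge',yaw(b-c))
b,c=wz(p,s,180,147,80),wz(p,s,254,157,80);print('pipe near',yaw(b-c))
R=s['orientation'];print('toolyaw',np.degrees(np.arctan2(R[1][0],R[0][0])))
```

```text
axis [542.23527604 172.74692168 120.        ] 63.60758265861894
edge wrist 27.090296194085525
edge top 27.341571628494762 353.7111249578725
left edge top 26.708961844140035 264.5615917430354
pipe far edge 28.353994685400153
pipe near 29.3661495423394
toolyaw 39.380173557477974
```

```bash
python3 -m inch '[[0.01,0.366,0,-3.3,0],[0.01,0.366,0,-3.3,0],[0.01,0.366,0,-3.3,0],[0.01,0.366,0,-3.3,0],[0.01,0.366,0,-3.3,0],[0.01,0.366,0,-3.3,0],[0.01,0.366,0,-3.3,0],[0.01,0.366,0,-3.3,0],[0.01,0.366,0,-3.3,0],[0.01,0.366,0,-3.3,0],[0,0,0,0,0],[0,0,0,0,0],[0,0,0,0,0]]'
python3 - <<'E'
from bench import robot
import cv2,numpy as np
s=robot.read_state();print(s['force'],s['wrist_torque']);R=s['orientation'];print('toolyaw',np.degrees(np.arctan2(R[1][0],R[0][0])))
v=np.array([542.2,172.7])-s['eef_pos'][:2];print(np.degrees(np.arctan2(v[1],v[0])),np.hypot(*v))
p=robot.read_camera('wrist');cv2.imwrite('pics/w4.png',p['frame'][:,:,::-1])
E
```

```text
time: 7.65
eef_pos: [523.9, 111.9, 94.5]
orientation: [[0.304, 0.953, 0.001], [0.953, -0.304, 0.001], [0.001, 0.001, -1.0]]
force: [0.5, 4.8, 3.2]
width: 15.5
[0.5082182  4.80077463 3.2325743 ] [0.86045384 0.02294794 0.20955103]
toolyaw 72.32005699428686
73.27828038215152 63.45243360767121
```

View pics/w4.png

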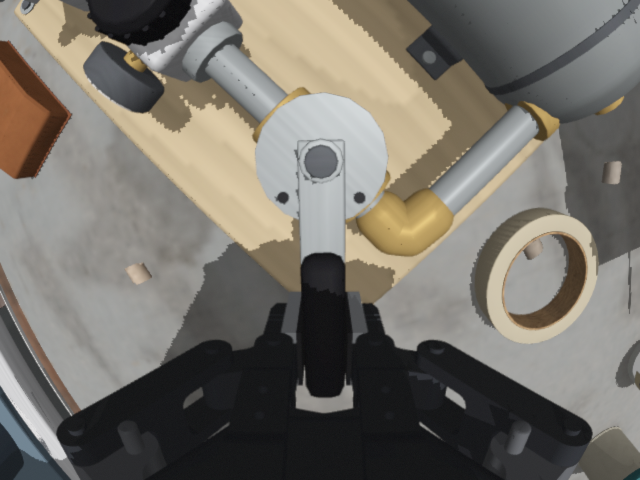

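The lever is at 45° to the pipe, and the two collar holes at (282,198) and (360,198) are symmetric about it. Next I release, lift, move over the dial and flip the wrist.

```bash
python3 -m inch '[[0,0,0,0,0.3],[0,0,0,0,0.7],[0,0,0,0,0.7],[0,0,0,0,0.7],[0,0,-3,0,0.7],[0,0,-4.5,0,0.7],[0,0,-4.5,0,0.7],[0,0,-5,0,0.7],[3.32,-2.29,0,0,0.7],[3.32,-2.29,0,0,0.7],[3.32,-2.29,0,0,0.7],[3.32,-2.29,0,0,0.7],[3.32,-2.29,0,0,0.7],[3.32,-2.29,0,0,0.7]]' && python3 -m inch '[[0,0,0,-10.1,0.7],[0,0,0,-10.1,0.7],[0,0,0,-10.1,0.7],[0,0,0,-10.1,0.7],[0,0,0,-10.1,0.7],[0,0,0,-10.1,0.7],[0,0,0,-10.1,0.7],[0,0,0,-10.1,0.7],[0,0,0,-10.1,0.7],[0,0,0,-10.1,0.7],[0,0,0,-10.1,0.7],[0,0,0,-10.1,0.7],[0,0,0,-10.1,0.7],[0,0,0,-10.1,0.7],[0,0,0,-10.1,0.7],[0,0,0,-10.1,0.7],[0,0,0,-10.1,0.7],[0,0,0,0,0.7]]'
python3 - <<'E'
from bench import robot
import cv2,numpy as np
s=robot.read_state();print(np.round(s['joint_pos']));R=s['orientation'];print('toolyaw',np.degrees(np.arctan2(R[1][0],R[0][0])))
p=robot.read_camera('wrist');cv2.imwrite('pics/w5.png',p['frame'][:,:,::-1])
for n in ['lever_grip','dial_grip','selector']:
    print(n,[(np.round(d['at'],0).tolist(),round(d['score'],2)) for d in robot.recognise(p,n)[:2]])
E
```

```text
time: 9.45
eef_pos: [452.7, 343.6, 264.2]
orientation: [[0.304, 0.953, 0.0], [0.953, -0.304, -0.0], [-0.0, 0.0, -1.0]]
force: [0.5, -0.4, -0.1]
width: 59.8
time: 11.7
eef_pos: [453.3, 342.4, 264.1]
orientation: [[-0.44, -0.898, -0.0], [-0.898, 0.44, -0.0], [0.0, 0.0, -1.0]]
force: [0.5, -0.5, -0.0]
width: 59.4
[  6.  39. -71.  96.  38.  73.  81.]
toolyaw -116.08305013241677
lever_grip [([529.0, 131.0, 118.0], 0.87)]
dial_grip [([450.0, 342.0, 107.0], 0.67)]
selector [([452.0, 343.0, 110.0], 0.69)]
```

View pics/w5.png

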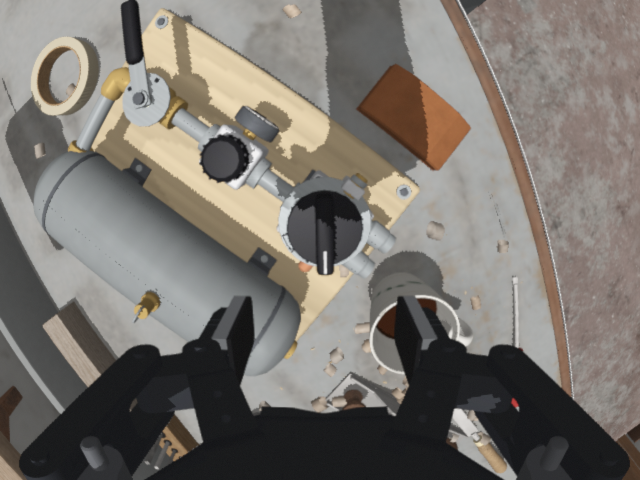

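The wrist view shows the bar from about (320,197) to (325,268), with its white pointer end near the gripper, and the lever at half open. I'll measure the bar.

Run:
```python
from bench import robot
import cv2,numpy as np
from h import *
s=robot.read_state();p=robot.read_camera('wrist')
cv2.imwrite('pics/c5.png',cv2.resize(p['frame'][160:300,250:400,::-1],None,fx=4,fy=4,interpolation=cv2.INTER_CUBIC))
```

```text
(no output)
```

View pics/c5.png

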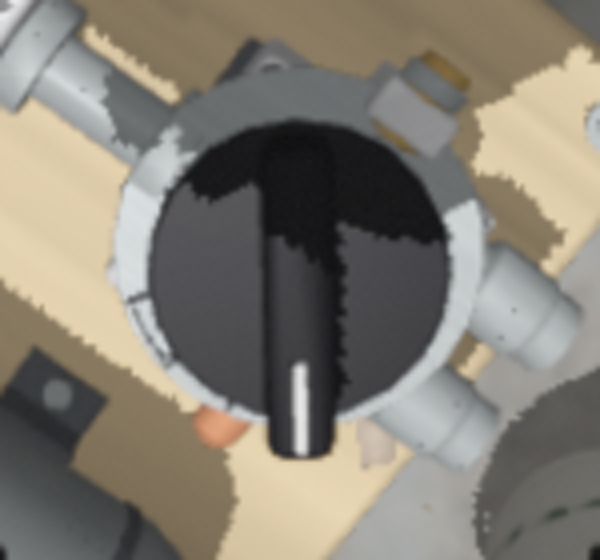

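Run:
```python
from bench import robot
from h import *
s=robot.read_state();p=robot.read_camera('wrist')
a,b,c=wz(p,s,324.2,195,139),wz(p,s,325.2,273.2,139),wz(p,s,324.75,227.5,111)
R=np.array(s['orientation']);e=np.array(s['eef_pos'])
print(a,b,(a+b)/2,c,np.linalg.norm(a-b),np.degrees(np.arctan2(*(b-a)[[1,0]])))
print('tool',R.T@((a+b)/2-e),R.T@(c-e))
```

```text
[439.47303321 315.21535387 139.        ] [465.3921724  369.95634275 139.        ] [452.4326028  342.58584831 139.        ] [452.84153342 343.64735674 111.        ] 60.567133336673805 64.66305974426537
tool [  0.37381074   0.6987837  125.2664941 ] [ -0.76217248   0.80198845 153.26636758]
```

```bash
python3 -m inch '[[0,0.07,4.5,-0.7,0.7],[0,0,4.5,0,0.7],[0,0,3,0,0.7],[0,0,2,0,0.7],[0,0,0.9,0,0.7],[0,0,0,0,0.7],[0,0,0,0,0.3],[0,0,0,0,0],[0,0,0,0,0],[0,0,0,0,0],[0,0,0,0,0]]' 60
python3 - <<'E'
from bench import robot
import numpy as np
s=robot.read_state();print(np.round(s['joint_pos'],1),s['wrist_torque'])
E
```

```text
time: 13.38
eef_pos: [453.2, 343.1, 116.1]
orientation: [[-0.427, -0.904, 0.001], [-0.904, 0.427, 0.0], [-0.001, -0.001, -1.0]]
force: [-0.1, -2.5, 7.2]
width: 12.7
[  0.7  48.  -61.7 103.3  49.   60.3  74.5] [-0.42213126  0.04039538  0.02403953]
```

Gripped, with an opening of about 13 mm against the 14 mm bar. I'll turn clockwise to the first click and check.

```bash
python3 -m inch '[[0,0,0,6,0],[0,0,0,6,0],[0,0,0,6,0],[0,0,0,6,0],[0,0,0,0,0]]'
python3 - <<'E'
from bench import robot
import numpy as np
s=robot.read_state();R=s['orientation'];print(np.round(s['joint_pos'],1),s['wrist_torque'],np.degrees(np.arctan2(R[1][0],R[0][0])))
E
```

```text
time: 14.0
eef_pos: [452.4, 343.8, 116.1]
orientation: [[-0.757, -0.653, 0.001], [-0.653, 0.757, 0.001], [-0.001, 0.0, -1.0]]
force: [-1.4, 0.5, 6.8]
width: 13.0
[ -1.7  45.3 -57.3 103.4  45.2  57.5  53.1] [-0.02241073  0.4544273  -0.066296  ] -139.20746954595268
```

```bash
python3 -m inch '[[0,0,0,7.5,0],[0,0,0,7.5,0],[0,0,0,7.5,0],[0,0,0,7.5,0],[0,0,0,7.5,0],[0,0,0,7.5,0],[0,0,0,7.5,0],[0,0,0,0,0],[0,0,0,0,0]]'
python3 - <<'E'
from bench import robot
import numpy as np,cv2
s=robot.read_state();R=s['orientation'];print(np.round(s['joint_pos'],1),s['wrist_torque'],np.degrees(np.arctan2(R[1][0],R[0][0])))
p=robot.read_camera('wrist');cv2.imwrite('pics/w6.png',p['frame'][:,:,::-1])
E
```

```text
time: 15.12
eef_pos: [451.8, 345.9, 116.1]
orientation: [[-0.98, 0.199, 0.0], [0.199, 0.98, 0.005], [0.001, 0.005, -1.0]]
force: [-2.2, 5.3, 3.8]
width: 12.6
[ -8.3  40.1 -46.5 103.7  36.2  52.    7.3] [1.08180622 0.41549835 0.14771104] 168.53391081869268
```

View pics/w6.png

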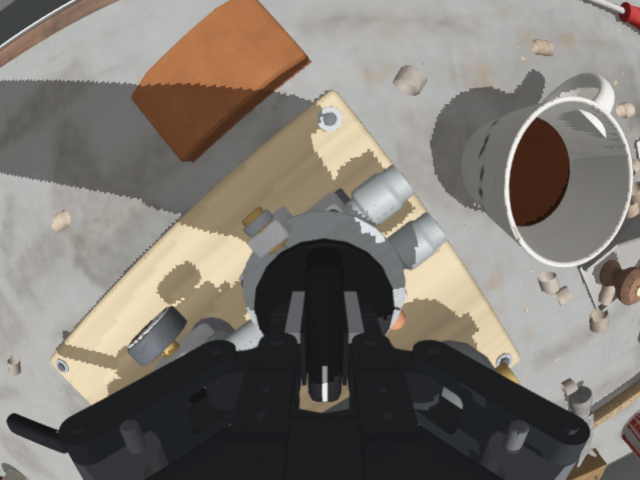

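The dial has followed the tool by about 76°, the bar is straight in the pads, and the wrist torque is 0.15 N m, which fits the spring. I'll add a little margin against the stop and check that it holds.

```bash
python3 -m inch '[[0,0,0,1,0],[0,0,0,1,0],[0,0,0,0,0],[0,0,0,0,0],[0,0,0,0,0],[0,0,0,0,0]]' 80
python3 - <<'E'
from bench import robot
import numpy as np,cv2
from h import *
s=robot.read_state();R=s['orientation'];print(s['wrist_torque'],np.degrees(np.arctan2(R[1][0],R[0][0])))
p=robot.read_camera('top');f=p['frame']
w=robot.read_camera('wrist')['frame']
cv2.imwrite('pics/f.png',np.hstack([cv2.resize(f[160:310,210:410,::-1],(400,300),interpolation=cv2.INTER_CUBIC),cv2.resize(w[225:420,230:420,::-1],(400,300),interpolation=cv2.INTER_CUBIC)]))
for n in ['lever_grip','masking_tape_mid','sanding_block_mid','mug_mid']:
    print(n,[(np.round(d['at'],0).tolist(),round(d['score'],2)) for d in robot.recognise(p,n)[:2]])
E
```

```text
time: 15.92
eef_pos: [451.8, 345.9, 116.2]
orientation: [[-0.973, 0.23, 0.001], [0.23, 0.973, 0.004], [-0.0, 0.004, -1.0]]
force: [-1.5, 4.8, 4.1]
width: 12.1
[1.04961791 0.3867371  1.29938239] 166.68355431702625
lever_grip [([526.0, 135.0, 119.0], 0.59)]
masking_tape_mid [([665.0, 46.0, 26.0], 0.91), ([569.0, 252.0, 94.0], 0.24)]
sanding_block_mid [([300.0, 326.0, 31.0], 0.53)]
mug_mid [([419.0, 518.0, 66.0], 0.85)]
```

View pics/f.png

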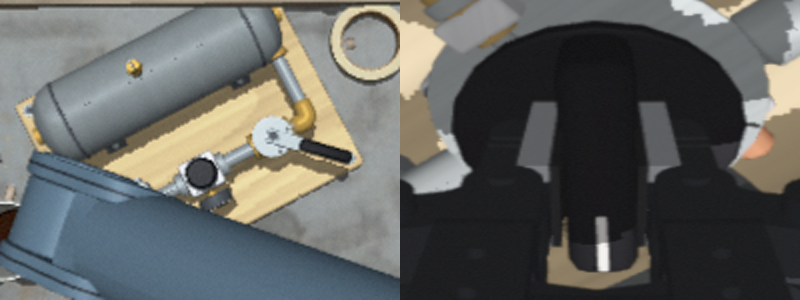

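Run:
```python
from bench import robot
print(robot.close_job())
```

```text
the job is handed in; nothing more can be done
None
```

I handed the job in at about 16 s with the supply valve about half open and the selector dial held in the purge position by the gripper.

- **Supply valve:** With the dial still closed, I gripped the lever and swung it 33° counter-clockwise, from about 12° to about 45°, then released it. The two collar holes sat evenly either side of the lever. The last overhead view, with the arm already on the dial, read it 2° or so past half open; that is within reading error.
- **Selector dial:** I gripped the bar and turned it clockwise 76°, past both clicks to the third. I then pressed a little further, and the wrist torque rose from 0.15 to 1.3 N m, so it is against the end stop. It was still held there when I handed in.
- **Things to leave alone:** No move went near the masking tape, the sanding block or the mug, and the contact forces I read stayed under 10 N. The tape measured within 2 mm of where it started. The last readings for the block and the mug differed from the first by about 40 and 30 mm. The arm partly covers both from above, so I put the difference down to that. The wrist view showed both standing clear, but I did not re-measure them.

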